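# Pack the print-bench kit tub, steel at the bottom and pots on top

## Robot

A 6-joint arm with a two-finger parallel gripper is mounted at the origin on the work surface. World frame = base frame: x ahead of the robot, y to its left, z up, the work surface at z = 0. Lengths are in m, angles in rad, forces in N, time in s.
With the tool pointing down it reaches from about 0.2 to 0.875 m from the base axis. Payload 3.4 kg.
Tool frame: the origin (TCP) lies midway between the tips of the shut fingers; the grasp point (between the pads) lies 19 mm behind it (arm.tcp_to_grasp is the distance from the TCP to the grasp point, in m); z points along the fingers, y is the direction in which the jaws open and shut (so a half turn about z gives the same grasp; the last joint's range is limited). The gripper opens to 94 mm and grips with 3 to 60 N. Pads are 16 mm wide; open, the fingers measure 119 mm over their backs; the gripper's body (75 mm by 177 mm) begins 78 mm behind the grasp point.
Start: joints at [-1.321, 0.276, 1.505, -0, 1.361, -0.121], TCP at [0.208, -0.536, 0.205] pointing down, gripper open.
Joint ranges: [-2.89, 2.89], [-0.75, 2.08], [0.22, 2.7], [-1.18, 4.32], [0.11, 2.71], [-2.7, 2.7]. Speed limits (rad/s): [2.57, 2.57, 3.14, 3.14, 3.14, 3.14].

## Interface

Orientations are given as a rotation vector (axis times angle).
In Python, from workcell import arm, capture, order, finder gives the robot as it stands.
- The arm moves only by the tool move_arm, never from a script. Its argument "steps" is one flat list of numbers, 5 for each row, row after row: the opening, from 0 (shut) to 1 (fully open), then the shift along the world's x, y, z in m, then the turn about the world's z in degrees. A call has 1 to 10 rows; each row shifts and turns the commanded pose from where the row before left it; what a row does not reach is not made up. A row lasts 1/8 s, in which the tool goes at most 62.5 mm and 10.7 degrees, less where a joint would pass 70% of its speed; a pose out of reach is approached as far as the arm can. A call is refused whole if a number of a shift passes 0.0625 or a number of a turn 10.7, either way. A call with a gripper value outside its range is refused whole. The fingers move at their own pace and stop on an object; "force" is the grip in N (left out, the last holds). Time passes only in rows, so rows that do not move let the fingers close. It gives the time, the measured TCP pose, the force and the opening at its end, in the units of the state.
- arm.observe(): the state, without advancing time (a new reading comes with each control period).
- capture(name): name is "scene" or "top" or "wrist"; returns a dict with "image" (420x560x3 uint8, red, green, blue), "fovy" (degrees; the focal length in pixels is half the picture's height over the tangent of half this angle, whatever the lens; pixels are square), "cx", "cy" (the principal point, pixels), "R" (3x3) and "t" (3): a world point X has camera coordinates R X + t. Camera axes: x right, y down, z forward; pixel columns grow to the right and rows downward; lengths in m; the calibration is good to about 2 mm. The wrist camera is an equidistant fisheye: a pixel r from the principal point sees the ray r / f radians off the axis. A picture is of the moment at which its call begins. There is no depth.
- order.hand_in(): hands the job in, once; it reports no verdict.
Trained networks look in a picture, given as the dict that the camera call returned (one of the last four; its "shot" number tells which), for a name from the list of things; names that differ only in an ending like _2 or _b are one class to them, and where a whole thing is asked for, a point or a joint stands for the part that bears it (a point fixed in the world has none). Each returns a list of dicts, best first, with "conf" (0 to 1); they miss things now and then, are a little off and sometimes report something else, mostly with a low value. They report only what shows in the picture. A call takes as long as a camera call. They do not tell look-alikes from the thing itself.
- finder.find_in(thing, picture): "location" ([row, column] in pixels, amid what is visible of it).
- finder.landmark_of(thing, picture): "location" ([row, column] in pixels: a listed point, or the origin of a listed thing).
The state is a dict: "clock": time; "q": joint angles; "qvel": joint speeds; "joint_efforts": joint torques, N m; "tool_pos": TCP position; "eef_rot": TCP orientation; "force": force on the tool from outside, world axes, zero at the start; "torque": the same for the moment, N m; "gripper_width": finger opening in m.
Only numpy, scipy, OpenCV 4.12 (cv2) and the standard library are available. Lean on these libraries where they do the work, as an engineer would, in place of code of your own. Each camera call takes 0.05 s, during which the arm holds its last target. There are 200 camera calls.

## Task

Pack the bench kit away in the cream tub, heaviest at the bottom: lay every steel block flat on the tub's floor, lay both wooden printing blocks flat on top of the steel so that neither touches the tub's floor, and stand the white mixing pots upright on a wooden block as one nest, each in the next wider one that is there. There may be two or three steel blocks and two or three pots; leave the paint, brush jar, candlestick and palette where they stand.

Things in the scene. Friction and masses are not known exactly. Their poses are not given: they have to be found in the camera images.
- tub: cream open-topped storage tub, fixed to the table; outside 280 (x, long) x 170 (y) x 75 (z) mm, walls and floor 5 mm, so inside 270 x 160 mm with the inner floor 5 mm above its origin; a thin rim lip sticks out 9 mm all round at the top; origin at the centre of its underside, on the table, z up
- steel_a: plain bright steel bench block, a solid flat bar 100 (x) x 46 (y) x 20 (z) mm, about 0.72 kg; origin at the centre of its underside, z up. There are two or three steel blocks; one that is not there has no reading
- steel_b: plain bright steel bench block, a solid flat bar 100 (x) x 46 (y) x 20 (z) mm, about 0.72 kg; origin at the centre of its underside, z up. There are two or three steel blocks; one that is not there has no reading
- steel_c: plain bright steel bench block, a solid flat bar 100 (x) x 46 (y) x 20 (z) mm, about 0.72 kg; origin at the centre of its underside, z up. There are two or three steel blocks; one that is not there has no reading
- wood_a: printing block of dark wood with a slightly lighter wooden face on top, 80 (x) x 56 (y) x 28 (z) mm over all, about 0.09 kg; origin at the centre of its underside, z up. Always two
- wood_b: printing block of dark wood with a slightly lighter wooden face on top, 80 (x) x 56 (y) x 28 (z) mm over all, about 0.09 kg; origin at the centre of its underside, z up. Always two
- pot_wide: white plastic mixing pot, open at the top, slightly tapered, wall 4 mm, floor 6 mm; origin at the centre of its underside, z up; widest and lowest of the set: 64 mm across the rim, 60 mm at the foot, 40 mm high, 56 mm inside the rim, 50 g; always there
- pot_middle: white plastic mixing pot, open at the top, slightly tapered, wall 4 mm, floor 6 mm; origin at the centre of its underside, z up; 50 mm across the rim, 47 mm at the foot, 56 mm high, 42 mm inside the rim, 40 g; when nested it stands 22 mm proud of the wide pot. May be absent (no reading)
- pot_narrow: white plastic mixing pot, open at the top, slightly tapered, wall 4 mm, floor 6 mm; origin at the centre of its underside, z up; narrowest and tallest: 34 mm across the rim, 32 mm at the foot, 72 mm high, 30 g; nested in the middle pot it stands 22 mm proud of it. May be absent (no reading); at least one of the middle and narrow pots is there
- paint: pink paint bottle with a white cap, 54 mm across, 150 mm high; stands by, not part of the job; origin at the centre of its foot
- brush_jar: terracotta-coloured jar 68 mm across and 95 mm high with paint brushes standing in it, 210 mm high in all; stands by; origin at the centre of its foot
- candlestick: unfired clay candlestick with a cream candle, foot 84 mm across, 150 mm high; stands by; origin at the centre of its foot
- palette: round white ceramic palette, 124 mm across and 10 mm high; stands by; origin at the centre of its underside
Mind the look-alikes: they are no part of the job. What is shaped like the pot_wide but purple or turquoise is not meant. What is shaped like the wood_b but turquoise is not meant.

How it is judged:
By the outcome, as a careful person would: the job done as asked, in the order asked, and still so for the second after the job is handed in, with the robot touching nothing.
Of steel_a, steel_b, steel_c only 2 to 3 are there at a start; the rules pass over those that are not, and their reading is None.
Of pot_middle, pot_narrow only 1 to 2 are there at a start; the rules pass over those that are not, and their reading is None.
At some moment in a run one of steel_a, steel_b, steel_c may be knocked a few centimetres aside while the robot is not near it.
It also fails if it takes over 210 s, if anything falls off the work surface, if the arm or the gripper's body presses on something with over 40 N, if the wrist force passes 120 N, or if a joint passes its speed limit or range.

## Working session

There is one attempt and no reset: what is moved stays moved. The work goes in short steps, Python scripts to look and compute and a tool call to move; the robot and the scene stay as the last step left them, time stands still between calls to the robot, and variables do not carry over. Pictures are saved under pics/ and viewed, about 12 in all and at most 16, crops included, and the job is handed in when it is done.

Besides the shell and the picture viewer there is one more tool, called after "Emit:" by a JSON object that holds its "op" and its "data". move_arm: Moves the arm, as the interface text tells. Its arguments: {"type":"object","properties":{"steps":{"type":"array","items":{"type":"number"}},"force":{"type":"number"}},"required":["steps"]}

```bash
mkdir -p pics; ls
cat > h.py <<'E'
import numpy as np, cv2
from workcell import arm, capture, order, finder
def save(p,n,crop=None,s=1):
    im=cv2.cvtColor(p["image"],cv2.COLOR_RGB2BGR)
    if crop: r0,r1,c0,c1=crop; im=im[r0:r1,c0:c1]
    if s!=1: im=cv2.resize(im,None,fx=s,fy=s,interpolation=cv2.INTER_CUBIC)
    cv2.imwrite("pics/%s.png"%n,im)
def foc(p): return 210/np.tan(np.radians(p["fovy"])/2)
def world(p,rc,z,fish=False):
    """pixel [row,col] -> world point at height z"""
    v=np.array([rc[1]-p["cx"],rc[0]-p["cy"]])/foc(p)
    if fish:
        r=np.linalg.norm(v); d=np.array([*(v/r*np.sin(r) if r>0 else v),np.cos(r)])
    else: d=np.array([*v,1.])
    R=np.array(p["R"]);o=-R.T@np.array(p["t"]); d=R.T@d
    return o+d*(z-o[2])/d[2]
def pix(p,X,fish=False):
    c=np.array(p["R"])@np.array(X)+np.array(p["t"])
    if fish:
        a=np.arctan2(np.hypot(c[0],c[1]),c[2]); u=c[:2]/max(np.hypot(c[0],c[1]),1e-9)*a
    else: u=c[:2]/c[2]
    return np.array([p["cy"]+u[1]*foc(p),p["cx"]+u[0]*foc(p)])
E
cat > a.py <<'E'
from h import *
t=capture("top");s=capture("scene");w=capture("wrist")
im=np.hstack([t["image"],s["image"]])
save(t,"top1",s=1.4);save(s,"scene1",s=1.4)
for p,n in((t,"top"),(s,"scene")):
    print(n,p["fovy"],p["cx"],p["cy"],-np.array(p["R"]).T@np.array(p["t"]))
    for th in "tub steel_a wood_a pot_wide pot_middle pot_narrow paint brush_jar candlestick palette".split():
        for d in finder.landmark_of(th,p):
            if d["conf"]>.2: print(th,round(d["conf"],2),np.round(d["location"]),np.round(world(p,d["location"],0),3)[:2])
print(arm.observe())
E
python3 a.py
```

```text
pics
top 53.76643222188647 283.18755577746 209.26146193707856 [ 0.47983876 -0.00321746  1.32138544]
tub 0.62 [230. 384.] [ 0.494 -0.314]
steel_a 0.82 [241. 180.] [0.467 0.335]
steel_a 0.71 [237. 218.] [0.479 0.214]
steel_a 0.57 [242. 291.] [ 0.462 -0.019]
steel_a 0.54 [205. 453.] [ 0.572 -0.537]
wood_a 0.86 [280. 255.] [0.343 0.096]
wood_a 0.78 [201. 210.] [0.594 0.241]
wood_a 0.63 [163. 154.] [0.719 0.419]
wood_a 0.61 [193. 293.] [ 0.616 -0.026]
pot_wide 0.78 [161. 301.] [ 0.721 -0.055]
pot_wide 0.7 [243. 178.] [0.462 0.341]
pot_wide 0.59 [230. 249.] [0.499 0.115]
pot_wide 0.31 [238. 290.] [ 0.472 -0.015]
pot_middle 0.74 [240. 292.] [ 0.467 -0.023]
pot_narrow 0.46 [197. 179.] [0.608 0.34 ]
paint 0.54 [144. 251.] [0.779 0.107]
brush_jar 0.75 [204. 454.] [ 0.578 -0.541]
candlestick 0.93 [202. 124.] [0.593 0.515]
palette 0.77 [148. 206.] [0.767 0.253]
palette 0.69 [230. 381.] [ 0.494 -0.304]
scene 53.038432670618676 283.7252630351381 213.2235947750954 [1.03368728 0.71995438 0.97979973]
tub 0.6 [167. 251.] [ 0.514 -0.307]
steel_a 0.74 [260. 355.] [0.474 0.215]
steel_a 0.71 [209. 307.] [
[... 619 characters left out ...]
palette 0.46 [166. 254.] [ 0.5   -0.303]
{'clock': 1.15, 'q': array([-1.32098939e+00,  2.75938005e-01,  1.50490363e+00, -7.27136640e-06,
        1.36070154e+00, -1.21005862e-01]), 'qvel': array([-0.00099291,  0.00241161,  0.00352612,  0.00019355,  0.00059146,
        0.00182701]), 'joint_efforts': array([-1.00609937e-03, -4.04483521e+01, -2.37499738e+01,  7.02433730e-02,
        2.49568024e-02,  1.64896773e-05]), 'tool_pos': array([ 0.20836246, -0.5359573 ,  0.20546987]), 'eef_rot': array([ 3.08770078e+00,  5.79133145e-01, -6.14583125e-06]), 'force': array([-0.00852209,  0.08707172, -0.5235238 ]), 'torque': array([-0.03278103, -0.0153255 , -0.00020315]), 'gripper_width': 0.09381965242511581}
```

View pics/top1.png

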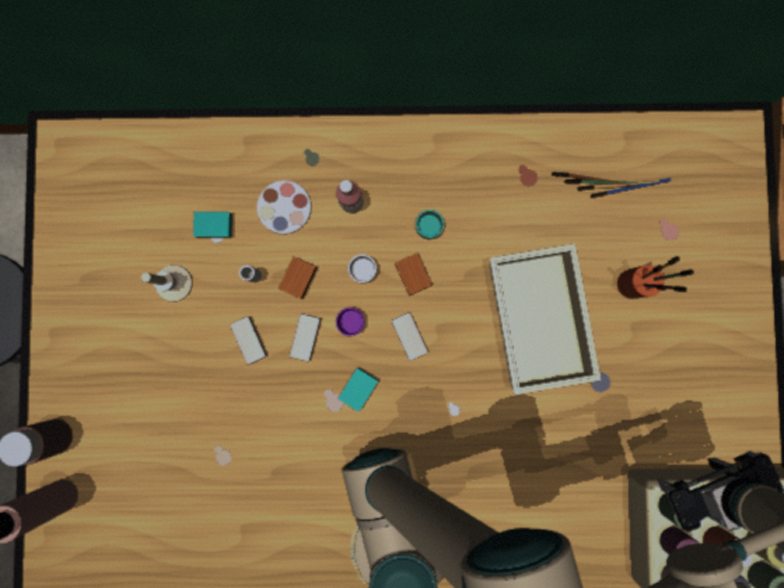

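View pics/scene1.png

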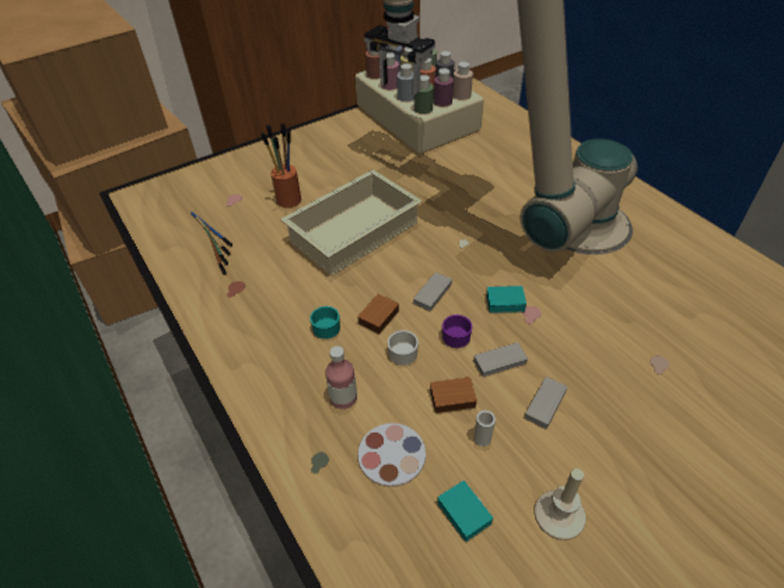

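The pictures show three bright steel blocks (top picture, full-resolution px (177,243), (218,241), (292,240) as col,row), two brown wooden blocks (213,198) and (295,195), and two white pots: the wide one at (259,192) and the narrow, tall one at (179,195). There is no middle pot. The purple pot (250,230), turquoise pot (307,160) and turquoise blocks (151,160) and (255,278) are look-alikes. Next I fit the box and cylinder models to colour masks.

```bash
cat > fit.py <<'E'
from h import *
from scipy.optimize import minimize
def box(l,w,z0,z1): return np.array([[sx*l/2,sy*w/2,z] for sx in(-1,1) for sy in(-1,1) for z in(z0,z1)])
def cyl(r0,r1,h):
    a=np.linspace(0,2*np.pi,24,endpoint=False); c=np.c_[np.cos(a),np.sin(a)]
    return np.vstack([np.c_[c*r0,0*a],np.c_[c*r1,0*a+h]])
M=dict(steel=box(.1,.046,0,.02),wood=box(.08,.056,0,.028),wide=cyl(.03,.032,.04),narrow=cyl(.016,.017,.072),
 tub=np.vstack([box(.28,.17,0,.02),box(.298,.188,.073,.075)]))
def hsv(p): return cv2.cvtColor(cv2.GaussianBlur(p["image"],(3,3),0),cv2.COLOR_RGB2HSV).astype(int)
def mask(p,kind):
    H,S,V=np.moveaxis(hsv(p),2,0)
    if kind=="wood": m=((H<11)|(H>170))&(S>140)&(V>40)&(V<190)
    else: m=(S<(100 if kind=="tub" else 70))&(V>(40))
    return m.astype(np.uint8)
def blob(p,kind,xy,rad,fish=False):
    """mask near the seed"""
    m=mask(p,kind); c=pix(p,[*xy,.01],fish); e=pix(p,[xy[0]+rad,xy[1],.01],fish)
    z=np.zeros_like(m); cv2.circle(z,(int(c[1]),int(c[0])),int(np.hypot(*(e-c))),1,-1); m=m&z
    if kind=="tub":
        q=cv2.convexHull(np.argwhere(cv2.morphologyEx(m,cv2.MORPH_OPEN,np.ones((3,3),np.uint8)))[:,::-1].astype(np.int32)); m=cv2.fillConvexPoly(np.zeros_like(m),q,1)
        return m
    n,l,st,ce=cv2.connectedComponentsWithStats(m)
    k=1+np.argmax(st[1:,4]); m=(l==k).astype(np.uint8)
    return cv2.morphologyEx(m,cv2.MORPH_CLOSE,np.ones((5,5),np.uint8))
def render(p,X,x,z0,fish):
    c,s=np.cos(x[2]),np.sin(x[2])
    P=X@np.array([[c,s,0],[-s,c,0],[0,0,1]])+[x[0],x[1],z0]
    u=np.array([pix(p,v,fish) for v in P])[:,::-1]
    h=cv2.convexHull(np.round(u*16).astype(np.int32))
    z=np.zeros((420*2,560*2),np.uint8) if 0 else np.zeros((420,560),np.uint8)
    return cv2.fillConvexPoly(z,h,255,cv2.LINE_AA,4)/255.
def fit(ps,kind,xy,z0=0,rad=None,fish=False):
    rad=rad or dict(steel=.07,wood=.065,wide=.05,narrow=.075,tub=.21)[kind]
    ms=[blob(p,kind,xy,rad,fish) for p in ps]
    def cost(x): 
        return np.mean([np.abs(render(p,M[kind],x,z0,fish)-m).sum()/max(m.sum(),1) for p,m in zip(ps,ms)])
    best=None
    for a in ([0] if kind in("wide","narrow") else np.radians(range(0,180,30))):
        r=minimize(cost,[xy[0],xy[1],a],method="Nelder-Mead",options=dict(initial_simplex=np.array([[*xy,a],[xy[0]+.01,xy[1],a],[xy[0],xy[1]+.01,a],[*xy,a+.3]]),xatol=1e-4,fatol=1e-4,maxiter=120))
        if best is None or r.fun<best.fun: best=r
    return best.x[:2],(np.degrees(best.x[2])+90)%180-90,best.fun,ms
E
cat > b.py <<'E'
from fit import *
ps=[capture("top"),capture("scene")]
ov=[p["image"].copy() for p in ps]
for k,xy in [("tub",(.5,-.3)),("steel",(.467,.335)),("steel",(.476,.215)),("steel",(.467,-.02)),("wood",(.6,.236)),("wood",(.616,-.026)),("wide",(.62,.083)),("narrow",(.61,.335))]:
    q,a,f,ms=fit(ps,k,xy); print(k,np.round(q,4),round(a,1),"cost",round(f,2))
    for p,m,o in zip(ps,ms,ov):
        z0=0; r=render(p,M[k],[*q,np.radians(a)],0,False)>.5
        cv2.drawContours(o,cv2.findContours(r.astype(np.uint8),0,1)[0],-1,(255,0,255),1)
        q1,q2=fit([p],k,xy)[:2]; print("   single",np.round(q1,3),round(q2,1))
o=np.hstack([ov[0][130:290,90:450],ov[1][110:370,190:450][:160]]) if 0 else ov[0][100:300,100:450]
cv2.imwrite("pics/fit1.png",cv2.cvtColor(cv2.resize(o,None,fx=2.2,fy=2.2),cv2.COLOR_RGB2BGR))
E
python3 b.py
```

```text
tub [ 0.5024 -0.3129] 9.0 cost 0.03
   single [ 0.502 -0.315] 9.5
   single [ 0.502 -0.311] 8.9
steel [0.4614 0.3426] 26.2 cost 0.18
   single [0.464 0.342] 23.9
   single [0.459 0.341] 26.2
steel [0.4683 0.2132] -13.7 cost 0.2
   single [0.469 0.214] -15.1
   single [0.467 0.214] -10.2
steel [ 0.4673 -0.0222] 26.0 cost 0.2
   single [ 0.467 -0.022] 24.3
   single [ 0.464 -0.023] 29.8
wood [ 0.4402 -0.127 ] 53.9 cost 340.88
   single [0.632 0.189] 43.6
   single [-1.312 -1.124] 29.7Traceback (most recent call last):
  File "b.py", line 5, in <module>
    q,a,f,ms=fit(ps,k,xy); print(k,np.round(q,4),round(a,1),"cost",round(f,2))
             ~~~^^^^^^^^^
  File "fit.py", line 34, in fit
    ms=[blob(p,kind,xy,rad,fish) for p in ps]
        ~~~~^^^^^^^^^^^^^^^^^^^^
  File "fit.py", line 23, in blob
    k=1+np.argmax(st[1:,4]); m=(l==k).astype(np.uint8)
        ~~~~~~~~~^^^^^^^^^^
    return _wrapfunc(a, 'argmax', axis=axis, out=out, **kwds)
    return bound(*args, **kwds)
ValueError: attempt to get argmax of an empty sequence
```

```bash
python3 - <<'E'
from fit import *
for n in("top","scene"):
    p=capture(n);h=hsv(p)
    for nm,X in dict(wood1=(.6,.236,.028),wood2=(.616,-.026,.028),table=(.55,.3,0),table2=(.55,.1,0),steel=(.466,-.022,.02),tubfloor=(.5,-.31,.005)).items():
        r,c=np.round(pix(p,X)).astype(int); print(n,nm,h[r-1:r+2,c-1:c+2].reshape(-1,3).mean(0).round())
E
sed -i 's/m=((H<11).*/m=(H<HW)\&(S>150)\&(V<165)/; s/^from scipy/HW=11\nfrom scipy/' fit.py
```

```text
top wood1 [ 11. 174. 138.]
top wood2 [ 11. 174. 137.]
top table [ 17. 130. 158.]
top table2 [ 18. 128. 168.]
top steel [ 37.   9. 173.]
top tubfloor [ 44.  16. 177.]
scene wood1 [ 13. 161. 128.]
scene wood2 [ 13. 160. 128.]
scene table [ 19. 114. 149.]
scene table2 [ 19. 114. 157.]
scene steel [ 22.  22. 135.]
scene tubfloor [ 33.  44. 168.]
```

```bash
sed -i 's/m=(H<HW).*/m=((H<15.5)|(H>170))\&(S>144)/; s/^HW=11$//; s/else 70)/else 80)/' fit.py; python3 b.py
```

```text
tub [ 0.5024 -0.3129] 9.1 cost 0.03
   single [ 0.502 -0.315] 9.5
   single [ 0.502 -0.311] 8.9
steel [0.4618 0.3423] 26.3 cost 0.15
   single [0.462 0.343] 23.9
   single [0.46  0.342] 26.1
steel [0.4681 0.2134] -13.5 cost 0.16
   single [0.468 0.214] -15.1
   single [0.466 0.214] -11.4
steel [ 0.4673 -0.0224] 25.0 cost 0.16
   single [ 0.467 -0.022] 24.1
   single [ 0.465 -0.023] 28.7
wood [0.6025 0.2294] -27.8 cost 0.18
   single [0.602 0.23 ] -27.2
   single [0.601 0.23 ] -31.1
wood [ 0.6071 -0.0324] 26.0 cost 0.19
   single [ 0.607 -0.032] 23.9
   single [ 0.606 -0.032] 32.9
wide [0.6197 0.0818] 13.6 cost 0.09
   single [0.62  0.081] 2.3
   single [0.618 0.082] 10.3
narrow [0.6098 0.3328] 9.0 cost 0.21
   single [0.61  0.332] 21.0
   single [0.609 0.331] 22.6
```

View pics/fit1.png

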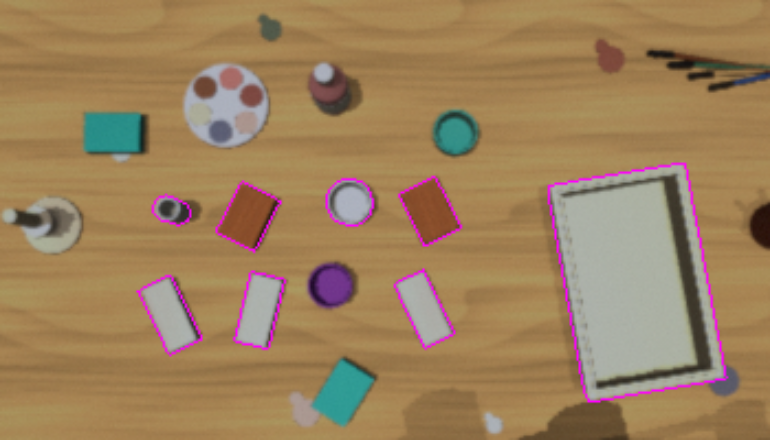

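The fits agree between both cameras to about 2 mm, with no middle pot. The layout is three steels across the tub at tub-x −80, 0 and +80 mm, and one wood on each of the two end steels. I start with the nearest steel at (0.467, −0.022).

Emit:
{"op": "move_arm", "data": {"steps": [1,0.0259,0.0514,0,0.4,1,0.0259,0.0514,0,0.4,1,0.0259,0.0514,0,0.4,1,0.0259,0.0514,0,0.4,1,0.0259,0.0514,0,0.4,1,0.0259,0.0514,0,0.4,1,0.0259,0.0514,0,0.4,1,0.0259,0.0514,0,0.4,1,0.0259,0.0514,0,0.4,1,0.0259,0.0514,0,0.4], "force": 40}}

```text
clock: 2.7
tool_pos: [0.4681, -0.0202, 0.2059]
eef_rot: [3.065, 0.687, 0.002]
force: [0.5, -0.9, -0.5]
gripper_width: 0.0939
```

```bash
cat > go.py <<'E'
"""go.py x y z J : shift/turn from the present pose; J = jaw axis, deg"""
import sys
from h import *
def jaw(s): return np.degrees(2*np.arctan2(s["eef_rot"][1],s["eef_rot"][0]))+90
if __name__=="__main__":
    s=arm.observe(); a=[float(v) for v in sys.argv[1:5]]
    d=np.array(a[:3])-s["tool_pos"]; j=(a[3]-jaw(s)+180)%360-180
    print("clock",round(s["clock"],2),"tcp",s["tool_pos"].round(4),"jaw",round(jaw(s)%360,1),"q6",round(np.degrees(s["q"][5])),"w",round(s["gripper_width"],4),"f",s["force"].round(1))
    print("delta",d.round(4),round(j,1),"min rows",int(np.ceil(max(np.linalg.norm(d)/.0615,abs(j)/10.7))))
E
cat > st.py <<'E'
from fit import *
import sys
ps=[capture("top"),capture("scene")]
S=[("steel",(.462,.342)),("steel",(.468,.213)),("steel",(.467,-.022)),("wood",(.602,.23)),("wood",(.607,-.032)),("wide",(.62,.082)),("narrow",(.61,.333))]
for i in map(int,sys.argv[1:]):
    k,xy=S[i]; q,a,f,_=fit(ps,k,xy,rad=.09 if k=="steel" else None); print(i,k,q.round(4),round(a,1),round(f,2))
E
python3 go.py .4673 -.0224 .004 115; python3 st.py 2
python3 - <<'E'
from fit import *
w=capture("wrist"); 
try: print(fit([w],"steel",(.467,-.022),fish=True)[:3])
except Exception as e: print(e)
E
```

```text
clock 2.7 tcp [ 0.4681 -0.0202  0.2059] jaw 115.3 q6 54 w 0.0939 f [ 0.5 -0.9 -0.5]
delta [-0.0008 -0.0022 -0.2019] -0.3 min rows 4
2 steel [ 0.4655 -0.022 ] 28.5 0.47
(array([ 0.46598936, -0.02199666]), np.float64(23.59328994731578), np.float64(0.06905268838016809))
```

Emit:
{"op": "move_arm", "data": {"steps": [1,-0.001,-0.0018,-0.06,-1,1,0,0,-0.06,0,1,0,0,-0.05,0,1,0,0,-0.032,0,1,0,0,0,0,0.3,0,0,0,0,0.3,0,0,0,0,0.3,0,0,0,0,0.3,0,0,0,0,0.3,0,0,0.03,0], "force": 40}}

```text
clock: 4.1
tool_pos: [0.4644, -0.0233, 0.0324]
eef_rot: [-3.07, -0.66, 0.007]
force: [0.3, 0.5, 0.1]
gripper_width: 0.0472
```

```bash
python3 go.py .5814 -.3002 .14 189.1
```

```text
clock 4.1 tcp [ 0.4644 -0.0233  0.0324] jaw 114.3 q6 54 w 0.0472 f [0.3 0.5 0.1]
delta [ 0.117  -0.2769  0.1076] 74.8 min rows 7
```

Emit:
{"op": "move_arm", "data": {"steps": [0.2,0,0,0.055,0,0.2,0,0,0.053,0,0.2,0.0146,-0.0346,0,9.35,0.2,0.0146,-0.0346,0,9.35,0.2,0.0146,-0.0346,0,9.35,0.2,0.0146,-0.0346,0,9.35,0.2,0.0146,-0.0346,0,9.35,0.2,0.0146,-0.0346,0,9.35,0.2,0.0146,-0.0346,0,9.35,0.2,0.0146,-0.0346,0,9.35], "force": 40}}

```text
clock: 5.35
tool_pos: [0.5835, -0.3015, 0.1414]
eef_rot: [-2.033, -2.395, -0.0]
force: [-0.2, -0.2, -0.6]
gripper_width: 0.0189
```

```bash
python3 go.py .5814 -.3002 .011 189.1
python3 - <<'E'
from fit import *
p=capture("wrist"); save(p,"w1")
E
```

```text
clock 5.35 tcp [ 0.5835 -0.3015  0.1414] jaw 189.4 q6 -43 w 0.0189 f [-0.2 -0.2 -0.6]
delta [-0.0021  0.0013 -0.1304] -0.3 min rows 3
```

View pics/w1.png

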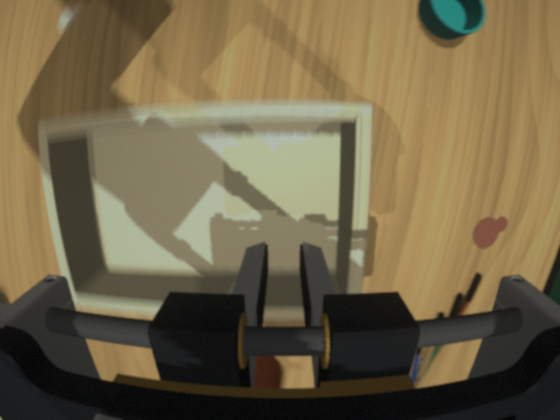

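The picture shows empty fingers at (285,260) over the tub. The fingers close at about 60 mm/s, so I lifted before they had closed on the steel. I'll go back, look and grasp again.

Emit:
{"op": "move_arm", "data": {"steps": [0.72,-0.0147,0.0348,0,-9.3,0.72,-0.0147,0.0348,0,-9.3,0.72,-0.0147,0.0348,0,-9.3,0.72,-0.0147,0.0348,0,-9.3,0.72,-0.0147,0.0348,0,-9.3,0.72,-0.0147,0.0348,0,-9.3,0.72,-0.0147,0.0348,0,-9.3,0.72,-0.0147,0.0348,0,-9.3]}}

```text
clock: 6.4
tool_pos: [0.4647, -0.0209, 0.1416]
eef_rot: [3.071, 0.661, 0.0]
force: [0.1, 0.7, -0.6]
gripper_width: 0.0678
```

```bash
cat > wf.py <<'E'
"""wf.py kind x y [z0]: refine with the wrist camera, then the shift"""
from fit import *
from go import jaw
import sys
k=sys.argv[1]; xy=[float(v) for v in sys.argv[2:4]]; z0=float(sys.argv[4]) if len(sys.argv)>4 else 0
w=capture("wrist"); q,a,f,_=fit([w],k,xy,z0=z0,rad=.09 if k=="steel" else None,fish=True); s=arm.observe()
print(k,q.round(4),round(a,1),"cost",round(f,3),"| tcp",s["tool_pos"].round(4),"jaw",round(jaw(s)%360,1),"w",s["gripper_width"].round(3),"clock",s["clock"])
print("delta",(q-s["tool_pos"][:2]).round(4),"turn",round((a+90-jaw(s)+90)%180-90,1))
E
python3 wf.py steel .467 -.022
```

```text
Traceback (most recent call last):
  File "wf.py", line 7, in <module>
    print(k,q.round(4),round(a,1),"cost",round(f,3),"| tcp",s["tool_pos"].round(4),"jaw",round(jaw(s)%360,1),"w",s["gripper_width"].round(3),"clock",s["clock"])
                                                                                                                 ^^^^^^^^^^^^^^^^^^^^^^^^
AttributeError: 'float' object has no attribute 'round'
```

```bash
sed -i 's/s\["gripper_width"\].round(3)/round(s["gripper_width"],3)/' wf.py
python3 wf.py steel .467 -.022
```

```text
steel [ 0.4662 -0.0214] 23.9 cost 0.052 | tcp [ 0.4631 -0.0192  0.1415] jaw 114.7 w 0.068 clock 6.5
delta [ 0.0031 -0.0022] turn -0.9
```

Emit:
{"op": "move_arm", "data": {"steps": [0.72,0.003,-0.002,-0.058,-0.9,0.72,0,0,-0.05,0,0.72,0,0,-0.029,0,0.72,0,0,0,0,0.2,0,0,0,0,0.2,0,0,0,0,0.2,0,0,0,0,0.2,0,0,0,0,0.2,0,0,0,0], "force": 40}}

```text
clock: 7.62
tool_pos: [0.4683, -0.0234, 0.0052]
eef_rot: [-3.074, -0.645, -0.001]
force: [-1.5, 4.3, 5.7]
gripper_width: 0.0455
```

```bash
python3 go.py .5814 -.3002 .14 189.1
```

```text
clock 7.62 tcp [ 0.4683 -0.0234  0.0052] jaw 113.7 q6 55 w 0.0455 f [-1.5  4.3  5.7]
delta [ 0.1131 -0.2768  0.1348] 75.4 min rows 8
```

Emit:
{"op": "move_arm", "data": {"steps": [0.2,0,0,0.04,0,0.2,0,0,0.05,0,0.2,0.0142,-0.0346,0.045,9.4,0.2,0.0142,-0.0346,0,9.4,0.2,0.0142,-0.0346,0,9.4,0.2,0.0142,-0.0346,0,9.4,0.2,0.0142,-0.0346,0,9.4,0.2,0.0142,-0.0346,0,9.4,0.2,0.0142,-0.0346,0,9.4,0.2,0.0142,-0.0346,0,9.4]}}

```text
clock: 8.88
tool_pos: [0.5814, -0.3023, 0.1376]
eef_rot: [-2.033, -2.392, 0.003]
force: [0.7, 0.6, -7.3]
gripper_width: 0.0457
```

```bash
python3 - <<'E'
from fit import *
p=capture("wrist"); save(p,"w2")
E
python3 go.py .5814 -.3002 .011 189.1
```

```text
clock 8.93 tcp [ 0.5841 -0.309   0.1374] jaw 189.4 q6 -43 w 0.0455 f [ 2.7 -6.5 -5. ]
delta [-0.0027  0.0088 -0.1264] -0.3 min rows 3
```

View pics/w2.png

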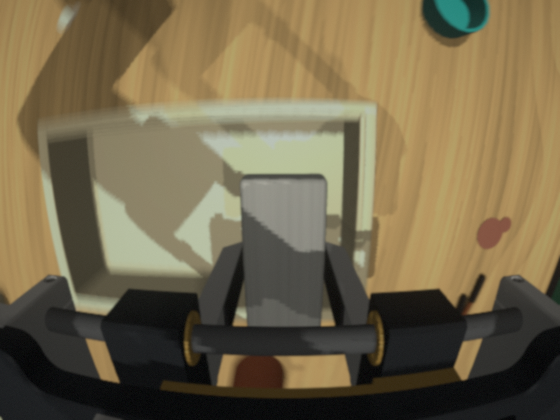

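The steel is gripped across its width, at (285,240) in the picture, lying along the tub's short side. I'll lower it and settle just above the floor.

Emit:
{"op": "move_arm", "data": {"steps": [0.2,0,0,-0.04,0,0.2,0,0,-0.05,0,0.2,0,0,0,0,0.2,0,0,0,0]}}

```text
clock: 9.43
tool_pos: [0.5828, -0.3016, 0.0502]
eef_rot: [2.04, 2.387, -0.0]
force: [0.6, -0.8, -6.6]
gripper_width: 0.0456
```

```bash
python3 go.py .5814 -.3002 .011 189.1
```

```text
clock 9.43 tcp [ 0.5828 -0.3016  0.0502] jaw 188.9 q6 -42 w 0.0456 f [ 0.6 -0.8 -6.6]
delta [-0.0014  0.0014 -0.0392] 0.2 min rows 1
```

Emit:
{"op": "move_arm", "data": {"steps": [0.2,-0.001,0.001,-0.025,0,0.2,0,0,-0.014,0,0.2,0,0,0,0,0.65,0,0,0,0,0.65,0,0,0,0,0.65,0,0,0,0,0.65,0,0,0.05,0,0.72,0,0,0.055,0,0.72,0,0,0.03,0]}}

```text
clock: 10.55
tool_pos: [0.5825, -0.3008, 0.1496]
eef_rot: [2.038, 2.384, 0.001]
force: [-0.0, 0.1, -0.0]
gripper_width: 0.0677
```

```bash
python3 st.py 0 1; python3 go.py .468 .2134 .14 256.5
```

```text
0 steel [0.4617 0.3429] 25.9 0.15
1 steel [0.468  0.2135] -13.5 0.15
clock 10.65 tcp [ 0.5836 -0.3015  0.1506] jaw 188.9 q6 -42 w 0.0677 f [ 0.2 -0.   0.5]
delta [-0.1156  0.5149 -0.0106] 67.6 min rows 9
```

Emit:
{"op": "move_arm", "data": {"steps": [0.72,-0.0116,0.0515,-0.001,6.8,0.72,-0.0116,0.0515,-0.001,6.8,0.72,-0.0116,0.0515,-0.001,6.8,0.72,-0.0116,0.0515,-0.001,6.8,0.72,-0.0116,0.0515,-0.001,6.8,0.72,-0.0116,0.0515,-0.001,6.8,0.72,-0.0116,0.0515,-0.001,6.8,0.72,-0.0116,0.0515,-0.001,6.8,0.72,-0.0116,0.0515,-0.001,6.8,0.72,-0.0116,0.0515,-0.001,6.4]}}

```text
clock: 11.9
tool_pos: [0.4638, 0.2164, 0.1342]
eef_rot: [-0.362, -3.119, 0.001]
force: [1.0, -0.0, 0.5]
gripper_width: 0.068
```

```bash
python3 wf.py steel .468 .2134; python3 wf.py steel .468 .2134
```

```text
steel [0.4669 0.2183] -13.9 cost 0.054 | tcp [0.4619 0.2223 0.1342] jaw 257.0 w 0.068 clock 11.95
delta [ 0.005  -0.0041] turn -1.0
steel [0.4678 0.2135] -14.6 cost 0.055 | tcp [0.4627 0.219  0.1341] jaw 256.9 w 0.068 clock 12.0
delta [ 0.0051 -0.0055] turn -1.5
```

Emit:
{"op": "move_arm", "data": {"steps": [0.72,0.0045,-0.004,-0.055,-1,0.72,0,0,-0.05,0,0.72,0,0,-0.0245,0,0.72,0,0,0,0,0.2,0,0,0,0,0.2,0,0,0,0,0.2,0,0,0,0,0.2,0,0,0,0,0.2,0,0,0,0]}}

```text
clock: 13.12
tool_pos: [0.471, 0.2119, 0.0072]
eef_rot: [0.395, 3.114, 0.003]
force: [0.8, 2.4, 6.6]
gripper_width: 0.0456
```

```bash
python3 go.py .5024 -.3129 .14 189.1
```

```text
clock 13.12 tcp [0.471  0.2119 0.0072] jaw 255.5 q6 -59 w 0.0456 f [0.8 2.4 6.6]
delta [ 0.0314 -0.5248  0.1328] -66.4 min rows 9
```

Emit:
{"op": "move_arm", "data": {"steps": [0.2,0,0,0.055,0,0.2,0.0035,-0.0583,0.02,-7.4,0.2,0.0035,-0.0583,0.02,-7.4,0.2,0.0035,-0.0583,0.02,-7.4,0.2,0.0035,-0.0583,0.02,-7.4,0.2,0.0035,-0.0583,0,-7.4,0.2,0.0035,-0.0583,0,-7.4,0.2,0.0035,-0.0583,0,-7.4,0.2,0.0035,-0.0583,0,-7.4,0.2,0.0035,-0.0583,0,-7.4]}}

```text
clock: 14.38
tool_pos: [0.4986, -0.3143, 0.1385]
eef_rot: [-2.043, -2.379, 0.001]
force: [0.7, 1.3, -7.1]
gripper_width: 0.0458
```

Emit:
{"op": "move_arm", "data": {"steps": [0.2,0,0,0,0,0.2,0,0,0,0,0.2,0,0,0,0]}}

```text
clock: 14.75
tool_pos: [0.5, -0.3118, 0.1398]
eef_rot: [-2.037, -2.387, 0.0]
force: [0.5, 0.5, -8.3]
gripper_width: 0.0455
```

```bash
python3 go.py .5024 -.3129 .05 189.1
```

```text
clock 14.75 tcp [ 0.5    -0.3118  0.1398] jaw 189.0 q6 -48 w 0.0455 f [ 0.5  0.5 -8.3]
delta [ 0.0024 -0.0011 -0.0898] 0.1 min rows 2
```

Still held. I lower it to the floor, with contact expected at TCP z ≈ 0.012, then release.

Emit:
{"op": "move_arm", "data": {"steps": [0.2,0.0024,-0.001,-0.055,0,0.2,0,0,-0.05,0,0.2,0,0,-0.0225,0,0.2,0,0,0,0,0.65,0,0,0,0,0.65,0,0,0,0,0.65,0,0,0,0,0.65,0,0,0.05,0,0.72,0,0,0.055,0,0.72,0,0,0.035,0]}}

```text
clock: 16.0
tool_pos: [0.5046, -0.3155, 0.1572]
eef_rot: [2.038, 2.384, 0.0]
force: [1.1, -0.4, 0.3]
gripper_width: 0.0676
```

```bash
python3 st.py 0 ; python3 go.py .4617 .3427 .14 116
```

```text
0 steel [0.4616 0.3423] 25.1 0.15
clock 16.1 tcp [ 0.5062 -0.3167  0.1589] jaw 188.9 q6 -48 w 0.0674 f [-0.2  0.2  0.7]
delta [-0.0445  0.6594 -0.0189] -72.9 min rows 11
```

Emit:
{"op": "move_arm", "data": {"steps": [0.72,-0.0037,0.0549,-0.001,-6.1,0.72,-0.0037,0.0549,-0.001,-6.1,0.72,-0.0037,0.0549,-0.001,-6.1,0.72,-0.0037,0.0549,-0.001,-6.1,0.72,-0.0037,0.0549,-0.001,-6.1,0.72,-0.0037,0.0549,-0.001,-6.1,0.72,-0.0037,0.0549,-0.001,-6.1,0.72,-0.0037,0.0549,-0.001,-6.1,0.72,-0.0037,0.0549,-0.001,-6.1,0.72,-0.0037,0.0549,-0.001,-6.1]}}

```text
clock: 17.35
tool_pos: [0.4657, 0.2359, 0.1426]
eef_rot: [2.972, 1.016, -0.001]
force: [0.2, 0.3, -0.2]
gripper_width: 0.0679
```

Emit:
{"op": "move_arm", "data": {"steps": [0.72,-0.0037,0.0549,-0.001,-6.1,0.72,-0.0037,0.0549,-0.001,-6.1,0.72,0,0,0,0,0.72,0,0,0,0]}}

```text
clock: 17.85
tool_pos: [0.4584, 0.3433, 0.1405]
eef_rot: [3.061, 0.702, -0.003]
force: [-0.4, 0.0, -0.0]
gripper_width: 0.0677
```

```bash
python3 wf.py steel .4617 .3427
```

```text
steel [0.4613 0.3423] 24.0 cost 0.052 | tcp [0.4587 0.3428 0.1408] jaw 115.7 w 0.068 clock 17.9
delta [ 0.0026 -0.0005] turn -1.7
```

Emit:
{"op": "move_arm", "data": {"steps": [0.72,0.0026,-0.0005,-0.055,-1.5,0.72,0,0,-0.055,0,0.72,0,0,-0.026,0,0.72,0,0,0,0,0.2,0,0,0,0,0.2,0,0,0,0,0.2,0,0,0,0,0.2,0,0,0,0,0.2,0,0,0,0]}}

```text
clock: 19.02
tool_pos: [0.4628, 0.3437, 0.007]
eef_rot: [3.071, 0.66, 0.004]
force: [0.2, -2.1, 6.6]
gripper_width: 0.0456
```

```bash
python3 go.py .4234 -.3256 .14 189.1
```

```text
clock 19.02 tcp [0.4628 0.3437 0.007 ] jaw 114.3 q6 95 w 0.0456 f [ 0.2 -2.1  6.6]
delta [-0.0394 -0.6693  0.133 ] 74.8 min rows 12
```

Emit:
{"op": "move_arm", "data": {"steps": [0.2,0,0,0.055,0,0.2,-0.0033,-0.0558,0.025,6.23,0.2,-0.0033,-0.0558,0.025,6.23,0.2,-0.0033,-0.0558,0.025,6.23,0.2,-0.0033,-0.0558,0,6.23,0.2,-0.0033,-0.0558,0,6.23,0.2,-0.0033,-0.0558,0,6.23,0.2,-0.0033,-0.0558,0,6.23,0.2,-0.0033,-0.0558,0,6.23,0.2,-0.0033,-0.0558,0,6.23]}}

```text
clock: 20.27
tool_pos: [0.4304, -0.1592, 0.1343]
eef_rot: [-2.395, -2.028, 0.0]
force: [1.5, 0.2, -8.2]
gripper_width: 0.0451
```

Emit:
{"op": "move_arm", "data": {"steps": [0.2,-0.0033,-0.0558,0,6.23,0.2,-0.0033,-0.0558,0,6.23,0.2,-0.0033,-0.0558,0,6.23,0.2,0,0,0,0,0.2,0,0,0,0,0.2,0,0,0,0]}}

```text
clock: 21.02
tool_pos: [0.4216, -0.324, 0.1347]
eef_rot: [-2.037, -2.388, -0.001]
force: [0.0, 0.1, -8.4]
gripper_width: 0.0456
```

```bash
python3 go.py .4234 -.3256 .012 189.1
```

```text
clock 21.02 tcp [ 0.4216 -0.324   0.1347] jaw 189.1 q6 -54 w 0.0456 f [ 0.   0.1 -8.4]
delta [ 0.0018 -0.0016 -0.1227] 0.0 min rows 2
```

Emit:
{"op": "move_arm", "data": {"steps": [0.2,0.0018,-0.0016,-0.055,0,0.2,0,0,-0.045,0,0.2,0,0,-0.0225,0,0.2,0,0,0,0,0.65,0,0,0,0,0.65,0,0,0,0,0.65,0,0,0,0,0.65,0,0,0.05,0,0.8,0,0,0.055,0,0.8,0,0,0.05,0]}}

```text
clock: 22.28
tool_pos: [0.4242, -0.3278, 0.1706]
eef_rot: [2.039, 2.387, -0.0]
force: [0.5, -0.0, -0.3]
gripper_width: 0.0747
```

```bash
python3 go.py .6071 -.0324 .14 116
python3 - <<'E'
from fit import *
t=capture("top"); save(t,"t2",crop=(130,330,330,500),s=3)
E
python3 st.py 3 4
```

```text
clock 22.27 tcp [ 0.4242 -0.3278  0.1706] jaw 189.0 q6 -54 w 0.0747 f [ 0.5 -0.  -0.3]
delta [ 0.1829  0.2954 -0.0306] -73.0 min rows 7
3 wood [0.6025 0.2296] -27.3 0.18
4 wood [ 0.6078 -0.0323] 25.6 0.19
```

View pics/t2.png

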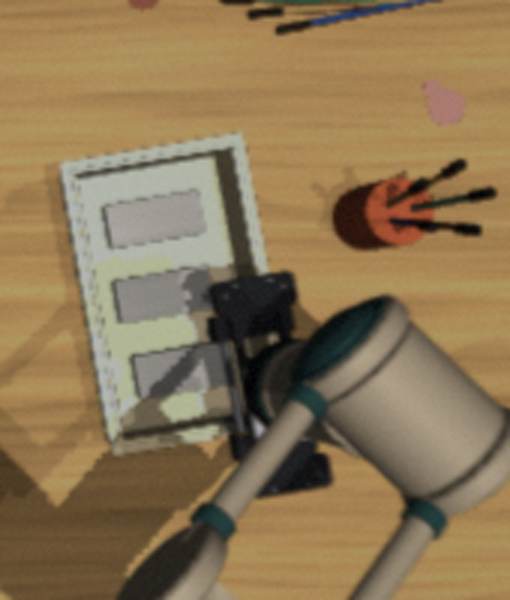

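All three steels lie parallel and flat in the tub, at crop px (155,220), (160,290) and (180,365). Next are the wooden blocks.

Emit:
{"op": "move_arm", "data": {"steps": [0.85,0.0229,0.0369,-0.0038,-9.1,0.85,0.0229,0.0369,-0.0038,-9.1,0.85,0.0229,0.0369,-0.0038,-9.1,0.85,0.0229,0.0369,-0.0038,-9.1,0.85,0.0229,0.0369,-0.0038,-9.1,0.85,0.0229,0.0369,-0.0038,-9.1,0.85,0.0229,0.0369,-0.0038,-9.1,0.85,0.0229,0.0369,-0.0038,-9.1,0.85,0,0,0,0,0.85,0,0,0,0]}}

```text
clock: 23.68
tool_pos: [0.6059, -0.0326, 0.1363]
eef_rot: [-3.059, -0.714, 0.005]
force: [-0.1, -0.4, -0.6]
gripper_width: 0.0796
```

```bash
python3 wf.py wood .6075 -.0323
```

```text
wood [ 0.6055 -0.0317] 24.0 cost 0.106 | tcp [ 0.606  -0.0331  0.1367] jaw 116.2 w 0.08 clock 23.725
delta [-0.0006  0.0014] turn -2.2
```

Emit:
{"op": "move_arm", "data": {"steps": [0.85,0,0.0012,-0.055,-1.8,0.85,0,0,-0.05,0,0.85,0,0,-0.0255,0,0.85,0,0,0,0,0.35,0,0,0,0,0.35,0,0,0,0,0.35,0,0,0,0,0.35,0,0,0,0,0.35,0,0,0,0], "force": 20}}

```text
clock: 24.85
tool_pos: [0.608, -0.0314, 0.0085]
eef_rot: [3.069, 0.664, 0.003]
force: [-0.9, -0.3, 5.6]
gripper_width: 0.0562
```

```bash
python3 go.py .5814 -.3002 .14 189.1
```

```text
clock 24.85 tcp [ 0.608  -0.0314  0.0085] jaw 114.4 q6 56 w 0.0562 f [-0.9 -0.3  5.6]
delta [-0.0266 -0.2688  0.1315] 74.7 min rows 7
```

Emit:
{"op": "move_arm", "data": {"steps": [0.35,0,0,0.055,0,0.35,0,0,0.055,0,0.35,-0.0033,-0.0336,0.02,9.35,0.35,-0.0033,-0.0336,0,9.35,0.35,-0.0033,-0.0336,0,9.35,0.35,-0.0033,-0.0336,0,9.35,0.35,-0.0033,-0.0336,0,9.35,0.35,-0.0033,-0.0336,0,9.35,0.35,-0.0033,-0.0336,0,9.35,0.35,-0.0033,-0.0336,0,9.35]}}

```text
clock: 26.1
tool_pos: [0.5804, -0.3008, 0.1369]
eef_rot: [-2.029, -2.398, -0.0]
force: [0.3, 0.7, -1.7]
gripper_width: 0.0559
```

Emit:
{"op": "move_arm", "data": {"steps": [0.35,0,0,-0.02,0,0.35,0,0,0,0,0.35,0,0,0,0]}}

```text
clock: 26.48
tool_pos: [0.5809, -0.2996, 0.1174]
eef_rot: [2.035, 2.393, 0.0]
force: [-0.3, 0.5, -1.8]
gripper_width: 0.0558
```

```bash
python3 go.py .5814 -.3002 .0345 189.1
python3 - <<'E'
from fit import *
p=capture("wrist"); save(p,"w3")
E
```

```text
clock 26.48 tcp [ 0.5809 -0.2996  0.1174] jaw 189.2 q6 -43 w 0.0558 f [-0.3  0.5 -1.8]
delta [ 0.0005 -0.0006 -0.0829] -0.1 min rows 2
```

View pics/w3.png

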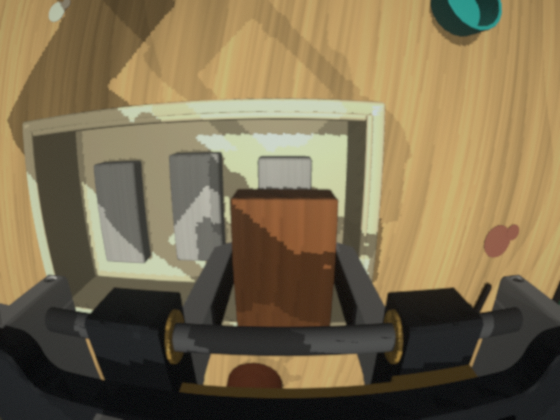

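The wood is held squarely at (285,255), above the right-hand steel at (285,170). The other two steels lie flat at (122,210) and (197,205). I lower it now.

Emit:
{"op": "move_arm", "data": {"steps": [0.35,0.0005,-0.0006,-0.045,0,0.35,0,0,-0.025,0,0.35,0,0,-0.014,0,0.35,0,0,0,0,0.35,0,0,0,0]}}

```text
clock: 27.15
tool_pos: [0.5821, -0.3008, 0.0341]
eef_rot: [2.034, 2.391, 0.001]
force: [-0.4, 0.0, -0.8]
gripper_width: 0.0558
```

Emit:
{"op": "move_arm", "data": {"steps": [0.75,0,0,0,0,0.75,0,0,0,0,0.75,0,0,0,0,0.8,0,0,0.05,0,0.85,0,0,0.055,0,0.85,0,0,0.02,0]}}

```text
clock: 27.9
tool_pos: [0.5829, -0.3016, 0.1623]
eef_rot: [2.032, 2.388, 0.001]
force: [0.4, 0.4, -0.3]
gripper_width: 0.08
```

```bash
python3 go.py .6025 .2296 .14 242; python3 st.py 3
```

```text
clock 27.9 tcp [ 0.5829 -0.3016  0.1623] jaw 189.2 q6 -43 w 0.08 f [ 0.4  0.4 -0.3]
delta [ 0.0196  0.5312 -0.0223] 52.8 min rows 9
3 wood [0.602  0.2292] -28.5 0.19
```

Emit:
{"op": "move_arm", "data": {"steps": [0.85,0.002,0.0531,-0.0022,5.3,0.85,0.002,0.0531,-0.0022,5.3,0.85,0.002,0.0531,-0.0022,5.3,0.85,0.002,0.0531,-0.0022,5.3,0.85,0.002,0.0531,-0.0022,5.3,0.85,0.002,0.0531,-0.0022,5.3,0.85,0.002,0.0531,-0.0022,5.3,0.85,0.002,0.0531,-0.0022,5.3,0.85,0.002,0.0531,-0.0022,5.3,0.85,0.002,0.0531,-0.0022,5.3]}}

```text
clock: 29.25
tool_pos: [0.6002, 0.2319, 0.1342]
eef_rot: [-0.749, -3.049, 0.002]
force: [0.3, -0.3, -0.2]
gripper_width: 0.0797
```

Emit:
{"op": "move_arm", "data": {"steps": [0.85,0,0,0,0,0.85,0,0,0,0]}}

```text
clock: 29.5
tool_pos: [0.6004, 0.2298, 0.1347]
eef_rot: [-0.754, -3.048, 0.003]
force: [1.1, -0.2, -0.7]
gripper_width: 0.0797
```

```bash
python3 wf.py wood .6022 .2294
```

```text
wood [0.6034 0.2295] -24.3 cost 0.097 | tcp [0.6007 0.2292 0.1351] jaw 242.2 w 0.08 clock 29.55
delta [0.0027 0.0002] turn 3.6
```

Emit:
{"op": "move_arm", "data": {"steps": [0.85,0.0025,0.0002,-0.055,2.5,0.85,0,0,-0.05,0,0.85,0,0,-0.023,0,0.85,0,0,0,0,0.35,0,0,0,0,0.35,0,0,0,0,0.35,0,0,0,0,0.35,0,0,0,0,0.35,0,0,0,0]}}

```text
clock: 30.68
tool_pos: [0.6047, 0.2307, 0.0096]
eef_rot: [0.687, 3.063, 0.001]
force: [-0.9, -2.0, 6.0]
gripper_width: 0.0562
```

```bash
python3 go.py .4234 -.3256 .14 189.1
```

```text
clock 30.68 tcp [0.6047 0.2307 0.0096] jaw 244.7 q6 -50 w 0.0562 f [-0.9 -2.   6. ]
delta [-0.1813 -0.5563  0.1304] -55.6 min rows 10
```

Emit:
{"op": "move_arm", "data": {"steps": [0.35,0,0,0.06,0,0.35,-0.0165,-0.0506,0.03,-5.05,0.35,-0.0165,-0.0506,0.03,-5.05,0.35,-0.0165,-0.0506,0.01,-5.05,0.35,-0.0165,-0.0506,0,-5.05,0.35,-0.0165,-0.0506,0,-5.05,0.35,-0.0165,-0.0506,0,-5.05,0.35,-0.0165,-0.0506,0,-5.05,0.35,-0.0165,-0.0506,0,-5.05,0.35,-0.0165,-0.0506,0,-5.05]}}

```text
clock: 31.92
tool_pos: [0.4545, -0.226, 0.1381]
eef_rot: [1.822, 2.559, 0.001]
force: [0.4, -0.8, -0.6]
gripper_width: 0.0558
```

Emit:
{"op": "move_arm", "data": {"steps": [0.35,-0.0165,-0.0506,0,-5.05,0.35,-0.0165,-0.0506,0,-5.05,0.35,0,0,0,0,0.35,0,0,0,0,0.35,0,0,0,0]}}

```text
clock: 32.55
tool_pos: [0.4225, -0.3245, 0.138]
eef_rot: [-2.035, -2.393, -0.001]
force: [-0.1, 0.3, -0.4]
gripper_width: 0.0557
```

```bash
python3 go.py .4234 -.3256 .0345 189.1
python3 - <<'E'
from fit import *
p=capture("wrist"); save(p,"w4")
E
```

```text
clock 32.55 tcp [ 0.4225 -0.3245  0.138 ] jaw 189.3 q6 -54 w 0.0557 f [-0.1  0.3 -0.4]
delta [ 0.0009 -0.0011 -0.1035] -0.2 min rows 2
```

View pics/w4.png

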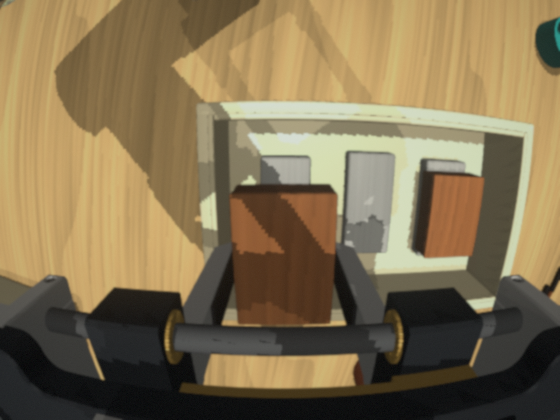

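The second wood is held over the left steel, seen at (285,170). The first wood sits on its steel at (450,215).

Emit:
{"op": "move_arm", "data": {"steps": [0.35,0.0009,-0.001,-0.055,0,0.35,0,0,-0.034,0,0.35,0,0,-0.014,0,0.35,0,0,0,0,0.35,0,0,0,0]}}

```text
clock: 33.22
tool_pos: [0.4241, -0.3273, 0.036]
eef_rot: [2.035, 2.391, -0.0]
force: [0.0, 0.7, -0.2]
gripper_width: 0.0556
```

Emit:
{"op": "move_arm", "data": {"steps": [0.75,0,0,0,0,0.75,0,0,0,0,0.75,0,0,0,0,0.8,0,0,0.05,0,0.95,0,0,0.055,0,0.95,0,0,0.025,0]}}

```text
clock: 33.98
tool_pos: [0.4243, -0.3281, 0.1685]
eef_rot: [2.034, 2.387, -0.001]
force: [-0.2, 0.1, -0.7]
gripper_width: 0.0887
```

```bash
python3 go.py .6197 .0815 .14 189; python3 st.py 5 6
```

```text
clock 33.98 tcp [ 0.4243 -0.3281  0.1685] jaw 189.1 q6 -54 w 0.0887 f [-0.2  0.1 -0.7]
delta [ 0.1954  0.4096 -0.0285] -0.1 min rows 8
5 wide [0.6197 0.0818] 12.4 0.09
6 narrow [0.6095 0.3316] 2.9 0.21
```

Emit:
{"op": "move_arm", "data": {"steps": [0.95,0.0217,0.0455,-0.003,-10,0.95,0.0217,0.0455,-0.003,-10,0.95,0.0217,0.0455,-0.003,-10,0.95,0.0217,0.0455,-0.003,-10,0.95,0.0217,0.0455,-0.003,-10,0.95,0.0217,0.0455,-0.003,-10,0.95,0.0217,0.0455,-0.003,-10,0.95,0.0217,0.0455,-0.003,-10,0.95,0.0217,0.0455,-0.003,-10,0.95,0,0,0,0], "force": 10}}

```text
clock: 35.33
tool_pos: [0.6184, 0.0856, 0.1354]
eef_rot: [-3.13, -0.257, 0.005]
force: [-0.1, -0.2, -0.6]
gripper_width: 0.0894
```

Emit:
{"op": "move_arm", "data": {"steps": [0.95,0,0,0,0,0.95,0,0,0,0]}}

```text
clock: 35.58
tool_pos: [0.6177, 0.0812, 0.1376]
eef_rot: [3.131, 0.249, -0.002]
force: [0.7, 0.5, -0.7]
gripper_width: 0.0894
```

```bash
python3 wf.py wide .6197 .0818
```

```text
wide [0.619 0.083] 7.3 cost 0.043 | tcp [0.6179 0.0812 0.1379] jaw 99.1 w 0.089 clock 35.625
delta [0.0011 0.0018] turn -1.8
```

Emit:
{"op": "move_arm", "data": {"steps": [0.95,0.0013,0.0012,-0.055,0,0.95,0,0,-0.05,0,0.95,0,0,-0.017,0,0.95,0,0,0,0,0.45,0,0,0,0,0.45,0,0,0,0,0.45,0,0,0,0,0.45,0,0,0,0,0.45,0,0,0,0,0.45,0,0,0,0]}}

```text
clock: 36.88
tool_pos: [0.6207, 0.0838, 0.0175]
eef_rot: [3.131, 0.251, 0.004]
force: [-0.7, -0.7, 6.8]
gripper_width: 0.0638
```

```bash
python3 go.py .5814 -.3002 .15 99.1
```

```text
clock 36.88 tcp [0.6207 0.0838 0.0175] jaw 99.2 q6 82 w 0.0638 f [-0.7 -0.7  6.8]
delta [-0.0393 -0.384   0.1325] -0.1 min rows 7
```

Emit:
{"op": "move_arm", "data": {"steps": [0.45,0,0,0.055,0,0.45,0,0,0.055,0,0.45,-0.0049,-0.048,0.02,0,0.45,-0.0049,-0.048,0,0,0.45,-0.0049,-0.048,0,0,0.45,-0.0049,-0.048,0,0,0.45,-0.0049,-0.048,0,0,0.45,-0.0049,-0.048,0,0,0.45,-0.0049,-0.048,0,0,0.45,-0.0049,-0.048,0,0]}}

```text
clock: 38.12
tool_pos: [0.5801, -0.3016, 0.1459]
eef_rot: [-3.131, -0.251, 0.0]
force: [-0.2, 0.1, -0.8]
gripper_width: 0.0639
```

Emit:
{"op": "move_arm", "data": {"steps": [0.45,0,0,0,0,0.45,0,0,0,0,0.45,0,0,0,0]}}

```text
clock: 38.5
tool_pos: [0.5807, -0.2987, 0.1461]
eef_rot: [-3.131, -0.253, 0.0]
force: [0.6, -0.9, -0.1]
gripper_width: 0.064
```

```bash
python3 go.py .5814 -.3002 .071 99.1
python3 - <<'E'
from fit import *
p=capture("wrist"); save(p,"w5")
q,a,f,_=fit([capture("scene")],"wood",(.5814,-.3002),z0=.025); print(q,a,f)
E
```

```text
clock 38.5 tcp [ 0.5807 -0.2987  0.1461] jaw 99.2 q6 47 w 0.064 f [ 0.6 -0.9 -0.1]
delta [ 0.0007 -0.0015 -0.0751] -0.1 min rows 2
[ 0.57946441 -0.31105434] 84.15602711595358 0.4675366835475912
```

View pics/w5.png

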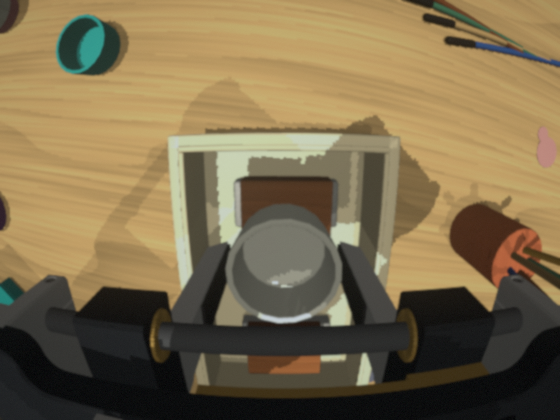

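The pot is held upright over the right-hand wood and steel (wood edge at (287,200)). I lower it onto the wood.

Emit:
{"op": "move_arm", "data": {"steps": [0.45,0.0007,-0.0015,-0.04,0,0.45,0,0,-0.025,0,0.45,0,0,-0.0095,0,0.45,0,0,0,0,0.45,0,0,0,0]}}

```text
clock: 39.22
tool_pos: [0.5822, -0.3021, 0.0728]
eef_rot: [3.13, 0.251, 0.003]
force: [-1.2, 0.0, -0.1]
gripper_width: 0.064
```

```bash
python3 go.py .5814 -.3002 .0695 99.1
```

```text
clock 39.23 tcp [ 0.5822 -0.3021  0.0728] jaw 99.2 q6 47 w 0.064 f [-1.2  0.  -0.1]
delta [-0.0008  0.0019 -0.0033] -0.1 min rows 1
```

Emit:
{"op": "move_arm", "data": {"steps": [0.45,0,0.0015,-0.0025,0,0.45,0,0,0,0,0.45,0,0,0,0]}}

```text
clock: 39.6
tool_pos: [0.582, -0.3005, 0.0699]
eef_rot: [3.131, 0.251, 0.003]
force: [1.0, -0.8, 2.2]
gripper_width: 0.0637
```

Emit:
{"op": "move_arm", "data": {"steps": [0.8,0,0,0,0,0.8,0,0,0,0,0.8,0,0,0,0,0.9,0,0,0.03,0,0.9,0,0,0.055,0,0.7,0,0,0.05,0]}}

```text
clock: 40.35
tool_pos: [0.5811, -0.3002, 0.2054]
eef_rot: [-3.131, -0.251, 0.001]
force: [0.5, -0.2, 0.3]
gripper_width: 0.0779
```

```bash
python3 st.py 6; python3 go.py .6095 .332 .18 99; python3 wf.py wide .5814 -.3002 .053
```

```text
6 narrow [0.6096 0.3321] -5.8 0.2
clock 40.45 tcp [ 0.5843 -0.3022  0.2109] jaw 99.2 q6 47 w 0.0703 f [ 1.  -0.3  0.4]
delta [ 0.0252  0.6342 -0.0309] -0.2 min rows 11
wide [ 0.5904 -0.2986] -9.2 cost 0.36 | tcp [ 0.5828 -0.3013  0.2076] jaw 99.2 w 0.067 clock 40.5
delta [0.0077 0.0026] turn -18.3
```

Emit:
{"op": "move_arm", "data": {"steps": [0.7,0.0022,0.0575,-0.003,0,0.7,0.0022,0.0575,-0.003,0,0.7,0.0022,0.0575,-0.003,0,0.7,0.0022,0.0575,-0.003,0,0.7,0.0022,0.0575,-0.003,0,0.7,0.0022,0.0575,-0.003,0,0.7,0.0022,0.0575,-0.003,0,0.7,0.0022,0.0575,-0.003,0,0.7,0.0022,0.0575,-0.003,0,0.7,0.0022,0.0575,-0.003,0]}}

```text
clock: 41.75
tool_pos: [0.602, 0.2761, 0.1719]
eef_rot: [3.13, 0.251, -0.005]
force: [-0.2, -0.2, -0.1]
gripper_width: 0.0658
```

Emit:
{"op": "move_arm", "data": {"steps": [0.7,0.0022,0.0575,0,0,0.7,0,0,0,0,0.7,0,0,0,0,0.7,0,0,0,0]}}

```text
clock: 42.25
tool_pos: [0.6053, 0.3305, 0.1735]
eef_rot: [3.131, 0.248, -0.002]
force: [-0.1, -0.0, 0.3]
gripper_width: 0.0658
```

```bash
python3 wf.py narrow .6096 .332
python3 - <<'E'
from fit import *
p=capture("wrist"); save(p,"w6")
t=capture("top"); save(t,"t3",crop=(160,300,330,470),s=4)
E
```

```text
narrow [0.6094 0.3316] 16.8 cost 0.096 | tcp [0.6055 0.3305 0.1738] jaw 99.0 w 0.066 clock 42.3
delta [0.0039 0.001 ] turn 7.7
```

View pics/t3.png

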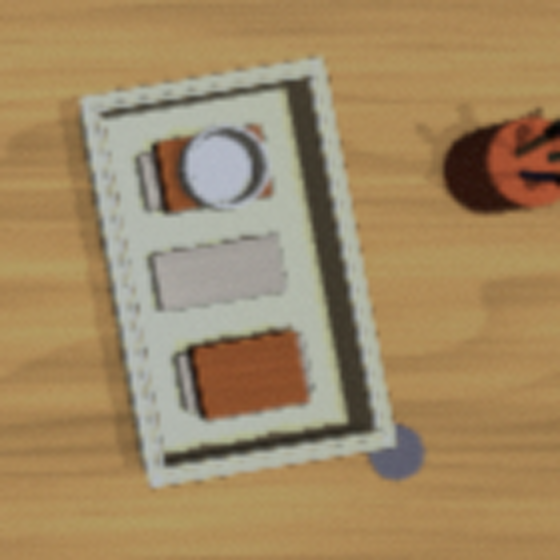

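View pics/w6.png

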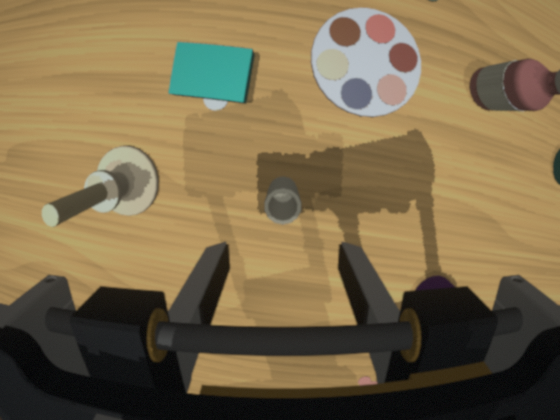

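The top crop shows the wide pot upright on a wood at (222,167), both woods flat on their steels, and the middle steel free at (220,272). The wrist picture shows the white narrow pot at (283,200). I grasp it now.

Emit:
{"op": "move_arm", "data": {"steps": [0.7,0.0037,0.0008,-0.055,0,0.7,0,0,-0.05,0,0.7,0,0,-0.0255,0,0.7,0,0,0,0,0.15,0,0,0,0,0.15,0,0,0,0,0.15,0,0,0,0,0.15,0,0,0,0,0.15,0,0,0,0,0.15,0,0,0,0]}}

```text
clock: 43.65
tool_pos: [0.6098, 0.3333, 0.0446]
eef_rot: [-3.131, -0.251, -0.003]
force: [-0.4, -0.8, 6.6]
gripper_width: 0.0341
```

```bash
python3 - <<'E'
from fit import *
p=capture("top"); r=world(p,(201.75,385.5),.093); print("rim seen at",r)
H,S,V=np.moveaxis(hsv(p),2,0)
for d in finder.find_in("pot_wide",p): print(d["conf"],d["location"],world(p,d["location"],.08)[:2])
E
python3 go.py .5814 -.3002 .2 99.1
```

```text
rim seen at [ 0.57838645 -0.29947995  0.093     ]
0.91 [201.5, 385.2] [ 0.58019159 -0.30173592]
0.85 [228.8, 248.9] [0.50248281 0.10798916]
0.78 [158.9, 305.0] [ 0.71205713 -0.06284224]
clock 43.75 tcp [0.6098 0.3333 0.0446] jaw 99.2 q6 104 w 0.0344 f [-0.9 -0.9  6.4]
delta [-0.0284 -0.6335  0.1554] -0.1 min rows 11
```

Emit:
{"op": "move_arm", "data": {"steps": [0.15,0,0,0.06,0,0.15,0,0,0.06,0,0.15,-0.0026,-0.0576,0.018,0,0.15,-0.0026,-0.0576,0.018,0,0.15,-0.0026,-0.0576,0,0,0.15,-0.0026,-0.0576,0,0,0.15,-0.0026,-0.0576,0,0,0.15,-0.0026,-0.0576,0,0,0.15,-0.0026,-0.0576,0,0,0.15,-0.0026,-0.0576,0,0]}}

```text
clock: 45.0
tool_pos: [0.5878, -0.1293, 0.199]
eef_rot: [-3.131, -0.251, 0.001]
force: [1.0, -0.3, -0.7]
gripper_width: 0.0342
```

Emit:
{"op": "move_arm", "data": {"steps": [0.15,-0.0026,-0.0576,0,0,0.15,-0.0026,-0.0576,0,0,0.15,-0.0026,-0.0576,0,0,0.15,0,0,0,0,0.15,0,0,0,0,0.15,0,0,0,0]}}

```text
clock: 45.75
tool_pos: [0.5806, -0.2988, 0.1995]
eef_rot: [-3.13, -0.253, 0.0]
force: [-0.1, -0.0, -0.9]
gripper_width: 0.0345
```

```bash
python3 go.py .581 -.3002 .16 99.1
python3 - <<'E'
from fit import *
p=capture("wrist"); save(p,"w7")
E
```

```text
clock 45.75 tcp [ 0.5806 -0.2988  0.1995] jaw 99.2 q6 47 w 0.0345 f [-0.1 -0.  -0.9]
delta [ 0.0004 -0.0014 -0.0395] -0.1 min rows 1
```

View pics/w7.png

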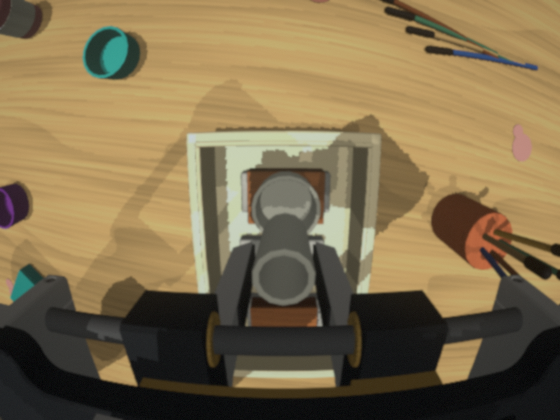

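The narrow pot at (285,260) is in line with the wide pot at (286,210). I lower it in, with contact expected at TCP z ≈ 0.103.

Emit:
{"op": "move_arm", "data": {"steps": [0.15,0.0004,-0.0014,-0.045,0,0.15,0,0,-0.03,0,0.15,0,0,-0.0185,0,0.15,0,0,0,0,0.15,0,0,0,0]}}

```text
clock: 46.42
tool_pos: [0.5816, -0.3014, 0.1071]
eef_rot: [3.131, 0.252, 0.002]
force: [-0.3, 0.4, -0.4]
gripper_width: 0.0342
```

```bash
python3 go.py .581 -.3002 .103 99.1
```

```text
clock 46.42 tcp [ 0.5816 -0.3014  0.1071] jaw 99.2 q6 47 w 0.0342 f [-0.3  0.4 -0.4]
delta [-0.0006  0.0012 -0.0041] -0.1 min rows 1
```

Emit:
{"op": "move_arm", "data": {"steps": [0.15,0,0.001,-0.0035,0,0.15,0,0,0,0,0.15,0,0,0,0]}}

```text
clock: 46.8
tool_pos: [0.5811, -0.301, 0.1029]
eef_rot: [3.131, 0.251, 0.001]
force: [0.5, 0.4, -1.0]
gripper_width: 0.034
```

Emit:
{"op": "move_arm", "data": {"steps": [0.55,0,0,0,0,0.55,0,0,0,0,0.55,0,0,0,0,0.55,0,0,0.04,0,0.55,0,0,0.055,0,0.55,0,0,0.04,0,0.55,-0.05,0.03,0,0,0.55,-0.05,0.03,0,0,0.55,-0.05,0.03,0,0,0.55,-0.05,0.03,0,0]}}

```text
clock: 48.05
tool_pos: [0.3793, -0.18, 0.2376]
eef_rot: [3.131, 0.251, 0.0]
force: [-0.0, 0.4, 1.2]
gripper_width: 0.0519
```

Emit:
{"op": "move_arm", "data": {"steps": [0.55,0,0.06,0,0,0.55,0,0.06,0,0,0.55,0,0.06,0,0,0.55,0,0.06,0,0,0.55,0,0,0,0,0.55,0,0,0,0,0.55,0,0,0,0]}}

```text
clock: 48.92
tool_pos: [0.3811, 0.0577, 0.2376]
eef_rot: [3.131, 0.247, -0.0]
force: [0.6, 0.5, 0.5]
gripper_width: 0.0514
```

Run:
```python
from fit import *
t=capture("top"); s=capture("scene"); w=capture("wrist")
a=cv2.resize(t["image"][160:300,330:470],(400,400),interpolation=2); b=cv2.resize(s["image"][100:240,180:320],(400,400),interpolation=2)
cv2.imwrite("pics/end.png",cv2.cvtColor(np.hstack([a,b]),cv2.COLOR_RGB2BGR))
print(arm.observe()["clock"],arm.observe()["tool_pos"])
```

```text
49.075 [0.38118976 0.05775234 0.23755881]
```

View pics/end.png

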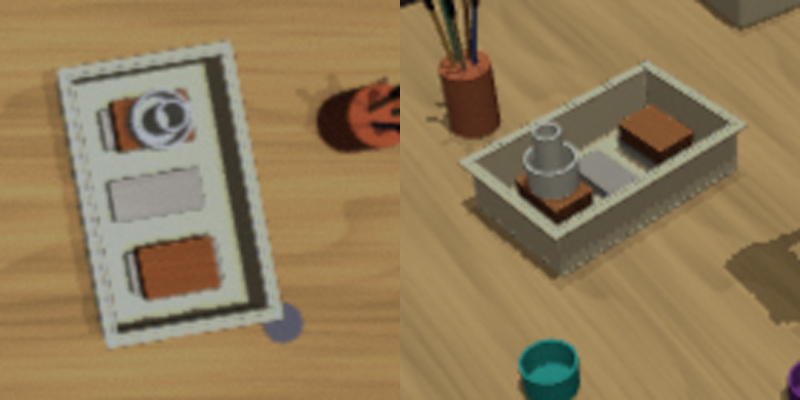

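Everything is in place: the nest stands upright on one wood (scene crop (552,165)), the other wood lies flat at (655,130), and the middle steel is bare at (605,172). I'm handing in.

```bash
python3 -c "
from workcell import order; print(order.hand_in())"
```

```text
the job is handed in; nothing more can be done
None
```

The kit is packed in the cream tub and handed in at about 49 s on the robot's clock.

- **Steel:** all three blocks lie flat on the tub's floor, side by side across its width.
- **Wood:** one printing block lies flat on each of the two end steels.
- **Pots:** the white wide pot stands upright on one of the woods, with the narrow pot nested directly in it. There was no middle pot in this scene.
- **Left alone:** the paint, brush jar, candlestick, palette and the purple and turquoise look-alikes were not touched.

**Last checks:** the final top and scene pictures show both woods level on their steels and the nest upright. The gripper was well clear of the tub, and all the forces I read stayed under 10 N. I saw no knocked steel at any of the re-checks.

**Failed or disagreeing checks:**
- The first steel grasp missed because I lifted before the fingers had closed. A second try, re-measured, worked.
- Two automatic position fits inside the tub were unusable: the wide pot blended with the cream background, and one wood fit came out poor. I relied on the pictures instead. The trained finder put the wide pot's position within about 2 mm of the target.

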